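Seat the sorting tray on its drive pin

ROBOT

A 6-joint arm with a two-finger parallel gripper is mounted at the origin on the work surface. World frame = base frame: x ahead of the robot, y to its left, z up, the work surface at z = 0. Lengths are in mm, angles in rad, forces in N, time in s.
With the tool pointing down it reaches from about 350 to 775 mm from the base axis. Payload 7.3 kg.
Tool frame: the origin (TCP) lies midway between the tips of the shut fingers; the grasp point (between the pads) lies 19 mm behind it; x points along the fingers, y is the direction in which the jaws open and shut, and the axes are right-handed (so a half turn about x gives the same grasp; the last joint's range is limited). The gripper opens to 92 mm and grips with 3 to 60 N. Pads are 19 mm wide; open, the fingers measure 130 mm over their backs; the gripper's body (75 mm by 190 mm) begins 47 mm behind the grasp point.
Start: joints at [1.127, 0.342, 1.524, -0, 1.275, -0.146], TCP at [154.029, 501.916, 226.741] pointing down, gripper open.
Joint ranges: [-2.53, 2.53], [-0.77, 2.02], [0.04, 2.7], [-1, 4.14], [0.28, 2.66], [-3.11, 3.11]. Speed limits (rad/s): [2.57, 2.57, 3.14, 3.14, 3.14, 3.14].

INTERFACE

Orientations are given as [roll, pitch, yaw] about the fixed x, y, z axes, in that order (R = Rz(yaw) Ry(pitch) Rx(roll)).
In Python, from plant import bot gives the robot as it stands. The module is installed in compiled form; this text tells all that it offers.
- The arm moves only by the shell command python3 -m handwheel 'ROWS' [OPENING]. ROWS is JSON, a list that holds one entry, the list of rows, each a list of 4 numbers: the shift along the tool's x, y, z in cm, then the turn about the tool's x in rad. A call has 1 to 8 rows; each row shifts and turns the commanded pose from where the row before left it, along the tool's axes as they then stand; what a row does not reach is not made up. A row lasts 1/12 s, in which the tool goes at most 41.7 mm and 7.16 degrees, less where a joint would pass 70% of its speed; a pose out of reach is approached as far as the arm can. A call is refused whole if a number of a shift passes 4.17 or a number of a turn 0.125, either way. A call with a gripper value outside its range is refused whole. OPENING is the opening, from 0 (shut) to 1 (fully open), set as the call begins (- or left out, the last holds). The fingers move at their own pace and stop on an object; the grip force is fixed at half the most. Time passes only in rows, so rows that do not move let the fingers close. It gives the time, the measured TCP pose, the force and the opening at its end, in the units of the state.
- bot.get_obs(): the state, without advancing time (a new reading comes with each control period).
- bot.capture(name): name is "scene" or "top" or "wrist"; returns (picture, depth): 384x512x3 uint8, red, green, blue; 384x512 float32, mm along the optical axis (not along the pixel's ray), 0 where there is no reading.
- bot.camera_model(name): a dict with "fx", "fy", "cx", "cy" (pixels), "dist_coeffs" ([k1, k2, p1, p2, k3] as OpenCV has them; the pictures are not rectified), "position" and "rotation" of the camera in the world. Camera axes: x right, y down, z forward; pixel columns grow to the right and rows downward; lengths in mm; the calibration is good to about 2 mm. A picture is of the moment at which its call begins: read the wrist's pose just before it. camera_model takes no time and is no camera call; for the wrist camera it gives the pose at the moment of the call.
- bot.close_job(): hands the job in, once; it reports no verdict.
Trained networks look in the newest picture that a camera, given by its name, has taken for a name from the list of things; names that differ only in an ending like _2 or _b are one class to them, and where a whole thing is asked for, a point or a joint stands for the part that bears it (a point fixed in the world has none). Each returns a list of dicts, best first, with "conf" (0 to 1); they miss things now and then, are a little off and sometimes report something else, mostly with a low value. They report only what shows in the picture. A call takes as long as a camera call.
- bot.find_in(camera, label): "bbox" ([left, top, width, height] in pixels, round what is visible of it).
- bot.spot_point(camera, label): "point" ([column, row] in pixels: a listed point, or the origin of a listed thing).
The state is a dict: "time": time; "joint_positions": joint angles; "dq": joint speeds; "tau": joint torques, N m; "tool_pos": TCP position; "tcp_rot": TCP orientation; "contact_force": force on the tool from outside, world axes, zero at the start; "moment": the same for the moment, N m; "grip_width": finger opening in mm.
Only numpy, scipy, OpenCV 4.12 (cv2) and the standard library are available. Lean on these libraries where they do the work, as an engineer would, in place of code of your own. Each camera call takes 0.05 s, during which the arm holds its last target.

TASK

The green sorting tray has been dropped back onto its turntable, but it stands proud because its rim rides on the drive pin. With the fingertips, turn the tray round until the notch in its rim is over the pin, then press it down until it is fully home, and take your hand away. Do not lift the tray, and leave the tilting bin with its lever, the loupe, the brass weight and the ramekin of marbles as they are.

Things in the scene. Friction and masses are not known exactly. Their poses are not given: they have to be found in the camera images.
- tray (a joint): turning angle of the green round sorting tray about the upright turntable axis, rad, growing anticlockwise seen from above; 0 or 2 pi = notch exactly over the pin. Starts 0.5 to 5.8. Turns both ways without end against a light friction (0.08 N m: under 2 N at the dividers) and stays where it is left.
- tray_seat (a joint): how far the tray has gone down its spindle, m: 0 at the start, riding on the pin, underside 46 mm above the glass; 0.008 fully home on the turntable plate, underside 38 mm above the glass; negative if pulled up. Snug fit: it does not drop by itself, but slides down under a push of about 6 N when the notch is over the pin; otherwise the pin stops it within about 1 mm.
- notch (a point): middle of the notch in the tray's flange edge, on the underside, 90 mm from the axis. The notch is about 15 mm wide, open at the edge, and turns with the tray.
- pin_tip (a point): rounded tip of the fixed upright brass drive pin, 9 mm in diameter, on the turntable plate 90 mm from the axis, its tip 8 mm above the plate and 46 mm above the glass. It only peeps out beyond the flange; a red painted mark 15 x 10 mm on the bare aluminium rim of the plate (radius 110 mm) lies straight outside it.
- hub_top (a point): centre of the tray's flat round hub top (radius 22 mm), on the turntable axis, 30 mm above the tray's underside, so 76 mm above the glass at the start and 68 mm when home: the place to press. The tray's flange has radius 92 mm; its round outer wall has outer radius 81 mm, is 3 mm thick and ends 18 mm above the underside.
- stripe (a point): middle of the white stripe (50 x 6 mm, pointing at the notch) on the 5 mm thick tray floor, 51 mm from the axis. It marks one of five equal open compartments, each 56 mm from hub to wall and about 56 mm wide at its middle. Five radial dividers part them, 4 mm thick, tops 26 mm above the underside, at 36, 108, 180, 252, 324 degrees from the notch: push one sideways with closed fingertips.
- tilt_bin (a joint): tilt in rad of the narrow wooden tilting bin (96 x 200 x 60 mm), 0 = level as it starts; leave it. It stands in iron brackets on the same base board, to the robot's right of the turntable, its near end 200 mm from the tray's axis, top 155 mm above the glass. A wooden gutter 65 mm wide, top up to 100 mm above the glass, leads from it to 84 mm from the axis.
- lever_knob (a point): ball end, 24 mm, of the bin's black cast iron lever, about 195 mm above the glass; leave it
- loupe: tarnished silver folding loupe, 67 x 25 x 15 mm, lying on the glass; origin on its underside; leave it
- weight: hexagonal brass weight with a small knob, 30 mm across flats, 43 mm high; origin under its centre; leave it
- ramekin: blue ceramic ramekin, 88 mm wide, 45 mm high, standing on the glass with the marbles in it; origin under its centre; leave it
- marble1: milky white agate marble, 21 mm, in the ramekin; leave it
- marble2: milky white agate marble, 21 mm, in the ramekin; leave it
- marble3: milky white agate marble, 21 mm, in the ramekin; leave it
- marble4: milky white agate marble, 21 mm, in the ramekin; leave it

How it is judged (in metres and radians):
On the way, in this order (a step that is already met when the one before it is completed fails the run):
1. the notch is brought to the pin while the tray still rides high (horizontal distance between notch and pin_tip below 0.015 m and value of joint tray_seat below 0.004 m), for 0.05 s.
2. the tray is pressed fully home (value of joint tray_seat above 0.0065 m), for 0.2 s.
At the end, for the whole second after the job is handed in: The tray is down to within 1.5 mm of fully home with the pin in its notch (notch within 6 mm of the pin, seen from above) and at rest; the bin is level (within 0.05 rad), the loupe, weight and ramekin within 15 mm of where they stood, the marbles in the ramekin (value of joint tray_seat above 0.0065 m and horizontal distance between notch and pin_tip below 0.006 m and velocity of joint tray between -0.05 and 0.05 rad/s and value of joint tilt_bin below 0.05 rad and distance of each of loupe, weight, ramekin from where it was at the start of the episode below 0.015 m and horizontal distance between each of marble1, marble2, marble3, marble4 and ramekin below 0.045 m); the robot touches nothing.
It fails at once if the tray is lifted more than 4 mm (value of joint tray_seat below -0.004 m).
It fails at once if the bin is tipped (value of joint tilt_bin above 0.1 rad).
It fails at once if the loupe, the weight or the ramekin is moved or lifted (distance of any of loupe, weight, ramekin from where it was at the start of the episode above 0.02 m).
It fails at once if a marble is taken out of the ramekin (height (world z) of any of marble1, marble2, marble3, marble4 above 0.06 m).
It also fails if it takes over 53 s, if anything falls off the work surface, if the arm or the gripper's body presses on something with over 40 N, if the wrist force passes 120 N, or if a joint passes its speed limit or range.

## Working session

There is one attempt and no reset: what is moved stays moved. The work goes in short steps, Python scripts to look and compute and a shell command to move; the robot and the scene stay as the last step left them, time stands still between calls to the robot, and variables do not carry over. Pictures are saved under pics/ and viewed, and the job is handed in when it is done.

```bash
mkdir -p pics; cat > h.py <<'E'
import numpy as np, cv2
from plant import bot
def model(n): return bot.camera_model(n)
def ray(m,px):
    K=np.array([[m["fx"],0,m["cx"]],[0,m["fy"],m["cy"]],[0,0,1.]])
    u=cv2.undistortPoints(np.array([[px]],float),K,np.array(m["dist_coeffs"],float))[0,0]
    return np.array(m["rotation"]).reshape(3,3)@np.array([u[0],u[1],1.]),np.array(m["position"])
def atz(m,px,z):
    d,p=ray(m,px); return p+d*(z-p[2])/d[2]
def save(n,im): cv2.imwrite("pics/"+n+".png",cv2.cvtColor(im,cv2.COLOR_RGB2BGR))
E
python3 - <<'E'
from h import *
o=bot.get_obs(); print(o)
for c in ["scene","top","wrist"]:
    im,d=bot.capture(c); save(c+"0",im); m=model(c); print(c,m["position"],m["rotation"])
    if c!="wrist":
      for l,z in [("hub_top",76),("notch",46),("pin_tip",46),("stripe",51),("lever_knob",195)]:
        for r in bot.spot_point(c,l)[:2]: print(c,l,r["conf"],r["point"],atz(m,r["point"],z))
print(bot.get_obs()["time"])
E
```

```text
{'time': 0.0, 'joint_positions': array([ 1.12701880e+00,  3.42717160e-01,  1.52499724e+00, -2.10028137e-05,
        1.27539411e+00, -1.45977539e-01]), 'dq': array([-0.00067298, -0.00032919, -0.0009101 ,  0.00015715, -0.00103275,
        0.00187319]), 'tau': array([-3.45735258e-03, -4.31248856e+01, -2.44217670e+01,  7.14094844e-02,
        5.61678526e-02, -1.46672051e-04]), 'tool_pos': array([153.84529532, 501.53672034, 226.05475223]), 'tcp_rot': array([-1.70352546,  1.56928034, -2.00131931]), 'contact_force': array([-0.45607729, -0.20801679, -0.85009386]), 'moment': array([0.01119281, 0.0019421 , 0.00605645]), 'grip_width': 91.79265130887973}
scene [1313.4630646    25.8434379   839.39818537] [-2.36056909e+00 -1.49707467e-03  1.56683160e+00]Traceback (most recent call last):
  File "<stdin>", line 7, in <module>
  File "h.py", line 9, in atz
    d,p=ray(m,px); return p+d*(z-p[2])/d[2]
        ~~~^^^^^^
  File "h.py", line 7, in ray
    return np.array(m["rotation"]).reshape(3,3)@np.array([u[0],u[1],1.]),np.array(m["position"])
           ~~~~~~~~~~~~~~~~~~~~~~~~~~~~~~~^^^^^
ValueError: cannot reshape array of size 3 into shape (3,3)
```

Rotation is rpy.

```bash
sed -i 's/np.array(m\["rotation"\]).reshape(3,3)/R.from_euler("xyz",m["rotation"]).as_matrix()/; 1a from scipy.spatial.transform import Rotation as R' h.py
python3 - <<'E'
from h import *
for c in ["scene","top","wrist"]:
    im,d=bot.capture(c); save(c+"0",im); m=model(c); print(c,m["position"],m["rotation"])
    if c!="wrist":
      for l,z in [("hub_top",76),("notch",46),("pin_tip",46),("stripe",51),("lever_knob",195)]:
        for r in bot.spot_point(c,l)[:2]: print(c,l,round(r["conf"],2),np.round(r["point"]),atz(m,r["point"],z).round(1))
o=bot.get_obs();print(o["time"]); print(R.from_euler("xyz",o["tcp_rot"]).as_matrix().round(3))
E
```

```text
scene [1313.4630646    25.8434379   839.39818537] [-2.36056909e+00 -1.49707467e-03  1.56683160e+00]
scene hub_top 0.79 [234. 199.] [580.1 -27.   76. ]
scene notch 0.89 [218. 232.] [666.7 -65.1  46. ]
scene pin_tip 0.98 [248. 182.] [487.6  10.8  46. ]
scene stripe 0.82 [226. 219.] [627.2 -46.8  51. ]
scene lever_knob 0.61 [106. 173.] [ 608.9 -319.8  195. ]
top [ 482.72249279   20.15507461 1008.44448748] [-2.99748984 -0.00481378 -1.58678345]
top notch 0.76 [276. 176.] [661.4 -66.7  46. ]
top stripe 0.98 [269. 190.] [619.7 -44.3  51. ]
top lever_knob 0.9 [394. 187.] [ 603.4 -329.3  195. ]
wrist [ 88.49093777 523.39893623 383.41516789] [2.88016458e+00 7.94126964e-04 1.27338796e+00]
0.75
[[ 0.     0.293  0.956]
 [ 0.     0.956 -0.293]
 [-1.     0.     0.   ]]
```

View pics/top0.png

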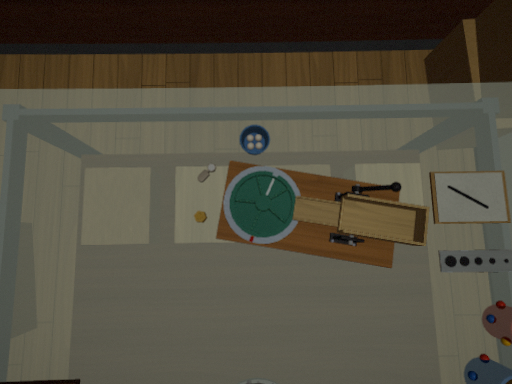

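View pics/scene0.png

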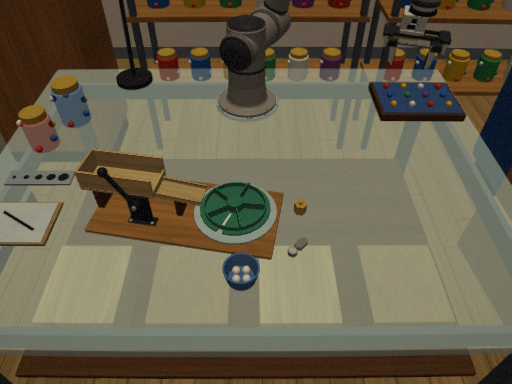

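```bash
python3 - <<'E'
from h import *
im,_=bot.capture("top"); m=model("top")
g=((im[...,1].astype(int)-im[...,0]>25)&(im[...,1].astype(int)-im[...,2]>5)).astype(np.uint8)
g[:150]=0;g[255:]=0;g[:,:215]=0;g[:,315:]=0
c=max(cv2.findContours(g,0,1)[0],key=cv2.contourArea)
pts=np.array([atz(m,p[0].astype(float),50)[:2] for p in c])
h=cv2.convexHull(pts.astype(np.float32))[:,0]
from scipy.optimize import least_squares
f=least_squares(lambda q:np.hypot(*(h-q[:2]).T)-q[2],[580,-27,92],loss="soft_l1"); print("green",f.x, np.abs(f.fun).max())
r=(im[...,0].astype(int)-im[...,1]>60)&(im[...,2]<100)
r[:225]=0;r[250:]=0;r[:,:235]=0;r[:,270:]=0
ys,xs=np.nonzero(r);print(len(xs));
if len(xs): print(atz(m,[xs.mean(),ys.mean()],38))
for l,z in [("hub_top",76),("pin_tip",46),("stripe",51),("notch",46)]:
  for q in bot.spot_point("top",l)[:2]: print(l,round(q["conf"],2),np.round(q["point"],1),atz(m,q["point"],z).round(1))
for l,z in [("loupe",7),("weight",0),("ramekin",0)]:
  for q in bot.spot_point("top",l)[:1]: print(l,round(q["conf"],2),np.round(q["point"],1),atz(m,q["point"],z).round(1))
big=cv2.resize(im[150:260,200:345],None,fx=5.4,fy=5.4,interpolation=cv2.INTER_CUBIC); save("topc",big)
s,_=bot.capture("scene"); save("scenec",cv2.resize(s[160:270,70:310],None,fx=3.3,fy=3.3,interpolation=cv2.INTER_CUBIC))
E
```

```text
green [584.44611783 -25.69683785  90.32150773] 2.7666425178265968
9
[488.23057385   6.88854177  38.        ]
hub_top 0.97 [263.  199.9] [590.5 -26.4  76. ]
hub_top 0.38 [269.1 192.2] [611.2 -43.3  76. ]
pin_tip 0.66 [259.2 137.6] [772.8 -21.   46. ]
pin_tip 0.58 [255.8 236.7] [493.   -5.9  46. ]
stripe 0.72 [268.1 186.7] [630.1 -42.6  51. ]
notch 0.71 [273.  175.7] [661.9 -57.5  46. ]
notch 0.64 [209.  170.4] [679.7 122.   46. ]
loupe 0.44 [210.4 171.6] [684.1 122.1   7. ]
weight 0.4 [199.  216.5] [553.9 155.7   0. ]
ramekin 0.62 [255.5 144.7] [765.  -11.5   0. ]
```

View pics/topc.png

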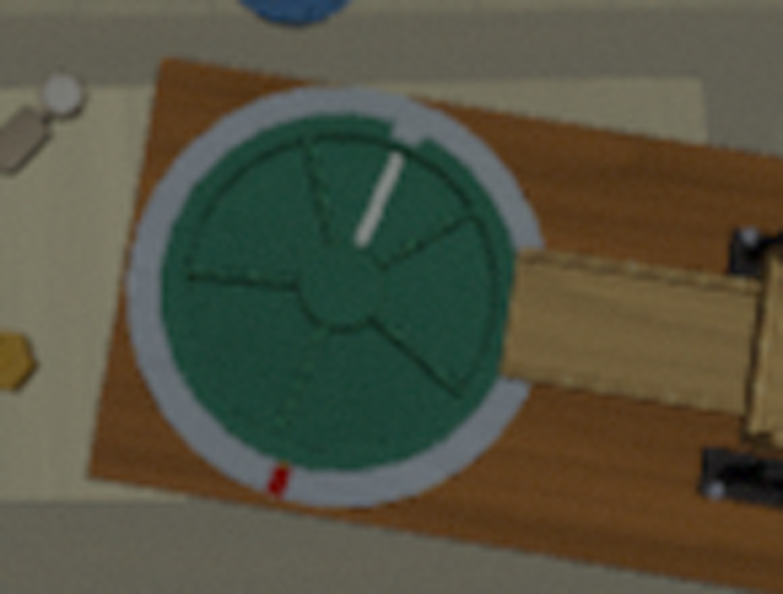

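View pics/scenec.png

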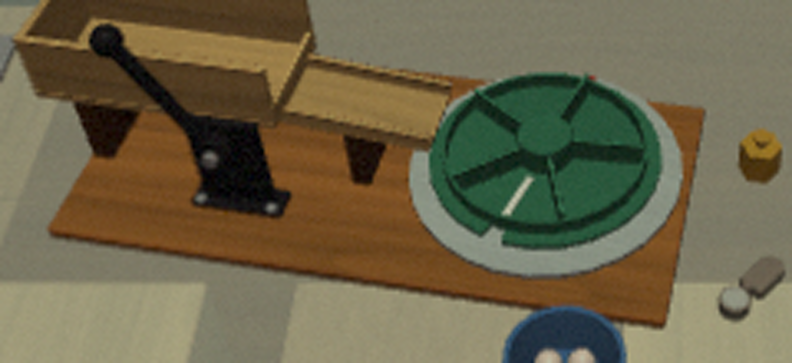

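```bash
python3 - <<'E'
from h import *
m=model("top"); s=model("scene")
P=lambda u,v,z:atz(m,[200+u/5.4-.4,150+v/5.4-.4],z)[:2].round(1)
S=lambda u,v,z:atz(s,[70+u/3.3-.3,160+v/3.3-.3],z)[:2].round(1)
for n,a in dict(plateL=(127,290,38),plateT=(340,86,38),plateB=(340,508,38),hub=(342,287,76),red=(279,480,38),notch=(407,135,46),s1=(362,243,51),s2=(398,155,51),chuteT=(520,250,80),chuteB=(505,375,80)).items(): print(n,P(*a))
for n,a in dict(hub=(545,137,76),notch=(497,238,46),s1=(530,180,51),s2=(507,214,51),plateB=(540,275,38),plateR=(683,172,38),weightbase=(760,182,0)).items(): print("S",n,S(*a))
o=bot.get_obs()
E
```

```text
plateL [587.   83.5]
plateT [693.2 -29.2]
plateB [473.8 -24.4]
hub [582.8 -26. ]
red [488.4   6.5]
notch [664.9 -63.1]
s1 [608. -38.]
s2 [653.5 -57.7]
chuteT [ 599.5 -114.7]
chuteB [ 537.6 -105.1]
S hub [588.7 -23.2]
S notch [665.5 -58.2]
S s1 [611.3 -35.1]
S s2 [646.  -51.4]
S plateB [694.6 -25. ]
S plateR [591.5  85.9]
S weightbase [568.6 152.4]
```

```bash
python3 - <<'E'
from h import *
m=model("top")
im,_=bot.capture("top")
# plate+green fit: grey rim outer
for tgt in [1]:
  hsv=cv2.cvtColor(im,cv2.COLOR_RGB2HSV)
  print(hsv[205,226],hsv[168,262],hsv[240,262],im[205,226])
  a=im.astype(int); g=((a[...,2]>=a[...,0]+5)).astype(np.uint8)
  g[:155]=0;g[250:]=0;g[:,:218]=0;g[:,290:]=0
  c=max(cv2.findContours(g,0,1)[0],key=cv2.contourArea); h=cv2.convexHull(c)[:,0].astype(float)
  h=np.array([atz(m,p,38)[:2] for p in h if p[0]<285])
  from scipy.optimize import least_squares
  f=least_squares(lambda q:np.hypot(*(h-q[:2]).T)-q[2],[580,-27,110],loss="soft_l1"); print(f.x,np.abs(f.fun).max())
E
```

```text
[103  27 113] [101  25 112] [103  27 113] [101 108 113]
[584.05991182 -25.78936567 107.58255201] 1.2825351496233992
```

```bash
R8='' ; python3 -m handwheel '[[[0,-1.1,1.65,0],[0,-2.1,3.2,0],[0,-2.1,3.2,0],[0,-2.1,3.2,0],[0,-2.1,3.2,0],[0,-2.1,3.2,0],[0,-2.1,3.2,0],[0,-2.1,3.2,0]]]'
python3 -m handwheel '[[[0,-2.1,3.2,0],[0,-2.1,3.2,0],[0,-2.1,3.2,0],[0,-2.1,3.2,0],[0,-2.1,3.2,0],[0,-2.1,3.2,0],[0,-2.1,3.2,0],[0,-2.1,3.2,0]]]'
python3 -m handwheel '[[[0,-2.1,3.2,0],[0,-1.2,1.8,0],[0,0,0,0],[0,0,0,0]]]'
```

```text
time: 1.92
tool_pos: [338.4, 278.8, 227.0]
tcp_rot: [0.948, 1.57, 0.65]
contact_force: [0.5, -0.1, -0.1]
grip_width: 91.9
time: 2.58
tool_pos: [534.0, 42.8, 226.8]
tcp_rot: [0.725, 1.57, 0.427]
contact_force: [0.6, 1.0, 0.9]
grip_width: 91.6
time: 2.92
tool_pos: [571.3, -2.6, 226.1]
tcp_rot: [3.04, 1.57, 2.74]
contact_force: [-1.4, -0.4, 0.3]
grip_width: 91.8
```

```bash
python3 - <<'E'
from h import *
o=bot.get_obs(); M=R.from_euler("xyz",o["tcp_rot"]).as_matrix(); print(o["tool_pos"],M.round(3),o["joint_positions"].round(3))
m=model("wrist"); im,d=bot.capture("wrist"); save("w1",im)
for l,z in [("hub_top",76),("notch",46),("stripe",51),("pin_tip",46)]:
  for q in bot.spot_point("wrist",l)[:2]: print(l,round(q["conf"],2),np.round(q["point"],1),atz(m,q["point"],z).round(1))
E
```

```text
[571.29053286  -2.55230807 226.0587484 ] [[-0.001  0.295  0.955]
 [ 0.     0.955 -0.295]
 [-1.     0.    -0.001]] [-0.139  0.428  1.393  0.     1.321 -1.41 ]
hub_top 0.98 [242.3 204.7] [586.7 -21.6  76. ]
notch 0.9 [235.7 271.3] [671.2 -58.5  46. ]
stripe 0.75 [236.8 240.1] [631.6 -43.9  51. ]
pin_tip 0.66 [244.6 114.7] [502.1   6.8  46. ]
```

View pics/w1.png

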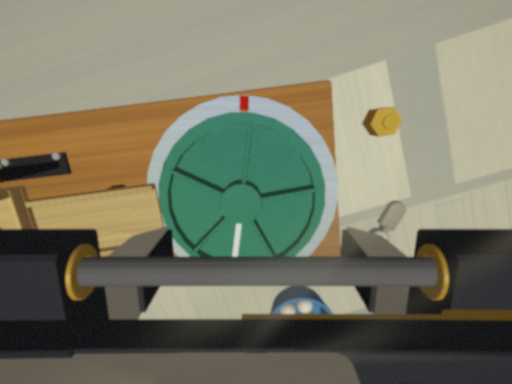

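```bash
python3 - <<'E'
from h import *
from scipy.optimize import least_squares
m=model("wrist"); im,d=bot.capture("wrist"); a=im.astype(int)
ed=cv2.resize(im[90:262,130:350],None,fx=3.5,fy=3.5,interpolation=cv2.INTER_CUBIC); save("w1c",ed)
def fit(pts,z,r0):
  h=np.array([atz(m,p,z)[:2] for p in pts]); f=least_squares(lambda q:np.hypot(*(h-q[:2]).T)-q[2],[584,-26,r0],loss="soft_l1"); return f.x,np.abs(f.fun).max()
g=((a[...,1]-a[...,0]>25)).astype(np.uint8); g[225:]=0
c=max(cv2.findContours(g,0,1)[0],key=cv2.contourArea); h=cv2.convexHull(c)[:,0].astype(float); h=h[(h[:,1]<215)]
print("green",fit(h,51,92),len(h))
r=(a[...,0]-a[...,1]>70)&(a[...,0]-a[...,2]>70); r[:85]=0;r[130:]=0;r[:,:220]=0;r[:,270:]=0
ys,xs=np.nonzero(r); print(len(xs),xs.mean(),ys.mean(),atz(m,[xs.mean(),ys.mean()],38))
w=im[223:258,225:250].min(2)>120; ys,xs=np.nonzero(w); xs=xs+225;ys=ys+223;print(len(xs))
for v in [ys.min()+2,240,ys.max()-2]: print(atz(m,[xs[abs(ys-v)<2].mean(),v],51))
print(atz(m,[241,203],76))
E
```

```text
green (array([585.58211598, -23.23304784,  91.85174629]), np.float64(0.4191117609784669)) 28
111 242.46846846846847 103.44144144144144 [489.85212701   9.46454366  38.        ]
232
[614.18568551 -36.3669843   51.        ]
[631.01277989 -43.81174831  51.        ]
[646.96792579 -51.43029855  51.        ]
[584.44305899 -20.42459706  76.        ]
```

View pics/w1c.png

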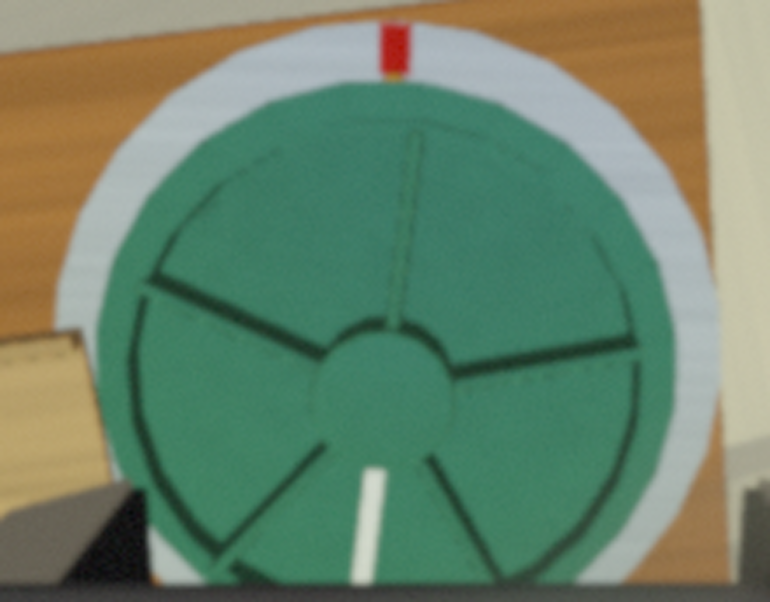

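```bash
python3 -m handwheel '[[[0,-0.8,1.0,0],[0,-0.8,1.0,0],[0,0,0,0.065],[0,0,0,0.065],[3,0,0,0],[3,0,0,0],[3,0,0,0],[2,0,0,0]]]' 1
python3 -m handwheel '[[[0.5,0,0,0],[0,0,0,0],[0,0,0,0]]]'
python3 - <<'E'
from h import *
o=bot.get_obs(); M=R.from_euler("xyz",o["tcp_rot"]).as_matrix(); print(o["tool_pos"],M[:,1].round(3),np.degrees(np.arctan2(M[1,1],M[0,1])),o["joint_positions"].round(3))
im,d=bot.capture("scene"); save("s2",cv2.resize(im[100:270,110:310],None,fx=3.5,fy=3.5))
im,d=bot.capture("wrist"); save("w2",im)
E
```

```text
time: 3.88
tool_pos: [585.1, -23.7, 113.9]
tcp_rot: [-2.82, 1.568, 3.034]
contact_force: [-1.2, 0.1, -0.9]
grip_width: 92.0
time: 4.13
tool_pos: [586.6, -23.5, 112.6]
tcp_rot: [0.237, 1.569, -0.191]
contact_force: [-0.4, -0.7, 0.2]
grip_width: 91.4
[586.58378964 -23.47428564 112.62392727] [0.415 0.91  0.   ] 65.46613604008954 [-0.17   0.561  1.503 -0.     1.076 -1.313]
```

View pics/w2.png

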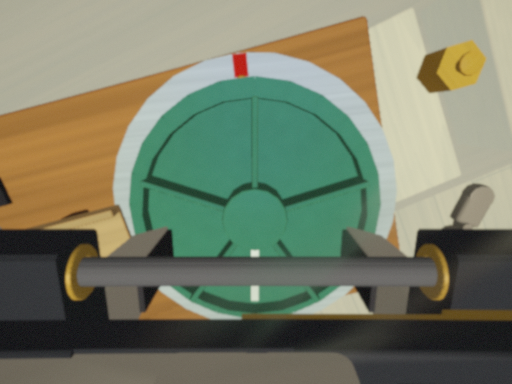

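View pics/s2.png

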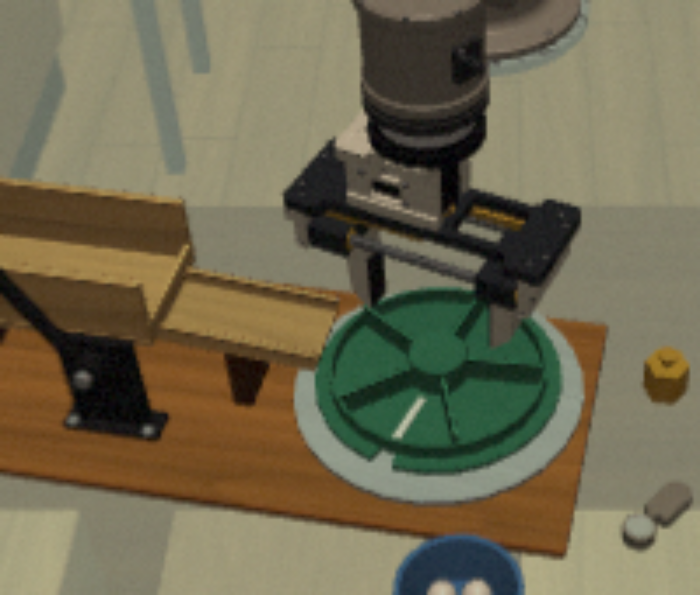

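```bash
python3 -m handwheel '[[[2,0,0,0],[1.5,0,0,0],[1,0,0,0],[0.5,0,0,0],[0.4,0,0,0],[0,0,0,0],[0,0,0,0]]]'
python3 - <<'E'
from h import *
o=bot.get_obs(); M=R.from_euler("xyz",o["tcp_rot"]).as_matrix(); print(o["tool_pos"],np.degrees(np.arctan2(M[1,1],M[0,1])),o["contact_force"],o["moment"])
im,d=bot.capture("scene"); save("s3",cv2.resize(im[130:270,130:310],None,fx=4,fy=4))
E
```

```text
time: 4.82
tool_pos: [586.1, -22.9, 58.4]
tcp_rot: [0.33, 1.57, -0.097]
contact_force: [-0.4, -1.3, 0.3]
grip_width: 91.8
[586.0584122  -22.86517823  58.39035933] 65.49099932333625 [-0.36916005 -1.3077682   0.26282602] [-0.00152976 -0.01570968 -0.07162431]
```

View pics/s3.png

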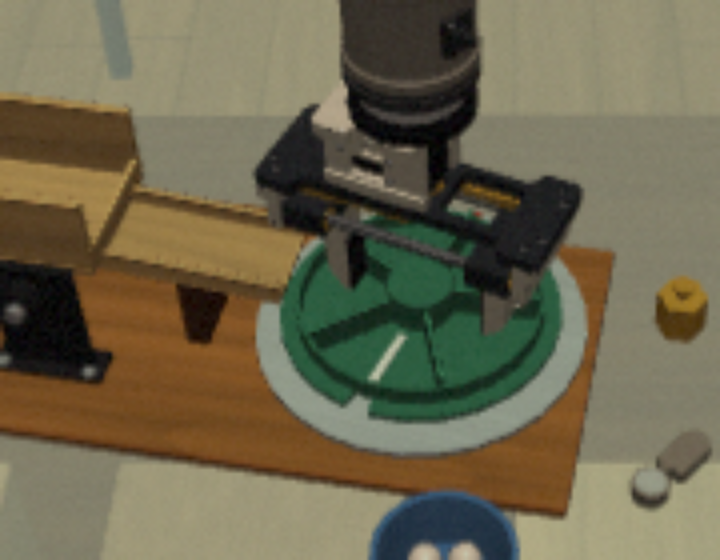

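```bash
python3 -m handwheel '[[[0,0,0,0.05],[0,0,0,0.1],[0,0,0,0.1],[0,0,0,0.1],[0,0,0,0.1],[0,0,0,0.1],[0,0,0,0.1],[0,0,0,0.1]]]'
python3 - <<'E'
from h import *
o=bot.get_obs(); print(o["tool_pos"],o["contact_force"],o["moment"])
im,d=bot.capture("scene"); save("s4",cv2.resize(im[130:270,130:310],None,fx=4,fy=4))
E
```

```text
time: 5.53
tool_pos: [586.6, -23.4, 58.7]
tcp_rot: [0.819, 1.568, -0.364]
contact_force: [2.1, -1.7, -0.4]
grip_width: 92.2
[586.63896734 -23.41523198  58.72588435] [ 2.0736272  -1.69878327 -0.41308526] [-0.36908901 -0.23619904  0.13840677]
```

View pics/s4.png

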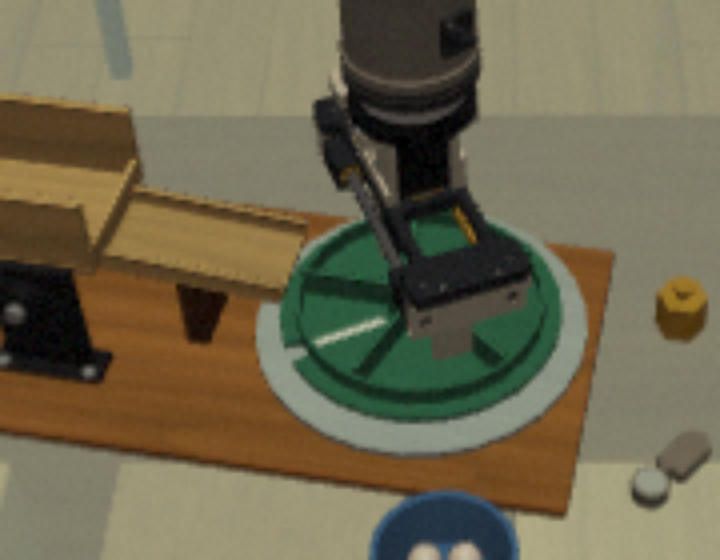

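The tray turns with the fingers (notch now at about (295,350) in the crop). I'll continue.

```bash
python3 -m handwheel '[[[0,0,0,0.1],[0,0,0,0.1],[0,0,0,0.1],[0,0,0,0.1],[0,0,0,0.1],[0,0,0,0.1],[0,0,0,0.1],[0,0,0,0.1]]]'
python3 -m handwheel '[[[0,0,0,0.1],[0,0,0,0.1],[0,0,0,0.1],[0,0,0,0.1],[0,0,0,0.1],[0,0,0,0.1],[0,0,0,0.1],[0,0,0,0.1]]]'
python3 -m handwheel '[[[0,0,0,0.1],[0,0,0,0.1],[0,0,0,0.1],[0,0,0,0.1],[0,0,0,0.1],[0,0,0,0.05],[0,0,0,0.0],[0,0,0,0.0]]]'
cat >> h.py <<'E'
def wl(n):
    o=bot.get_obs(); M=R.from_euler("xyz",o["tcp_rot"]).as_matrix(); print(o["time"],o["tool_pos"],np.degrees(np.arctan2(M[1,1],M[0,1])),o["contact_force"],o["moment"])
    m=model("wrist"); im,d=bot.capture("wrist"); save(n,im); return m,im
E
python3 - <<'E'
from h import *
m,im=wl("w5")
im,d=bot.capture("scene"); save("s5",cv2.resize(im[130:270,130:310],None,fx=4,fy=4))
E
```

```text
time: 6.25
tool_pos: [586.1, -23.4, 58.5]
tcp_rot: [1.374, 1.569, -0.606]
contact_force: [0.2, -2.4, 0.6]
grip_width: 91.7
time: 6.92
tool_pos: [585.3, -23.2, 58.2]
tcp_rot: [0.657, 1.57, -2.123]
contact_force: [-1.6, -2.6, 1.1]
grip_width: 92.0
time: 7.58
tool_pos: [585.6, -22.8, 58.1]
tcp_rot: [-3.002, 1.57, -0.043]
contact_force: [-0.6, -1.4, 0.1]
grip_width: 91.5
7.5833 [585.64614499 -22.78788579  58.13257831] -100.47767767894415 [-0.57043407 -1.39664213  0.08610082] [-0.07464699  0.31540891  0.05358298]
```

View pics/w5.png

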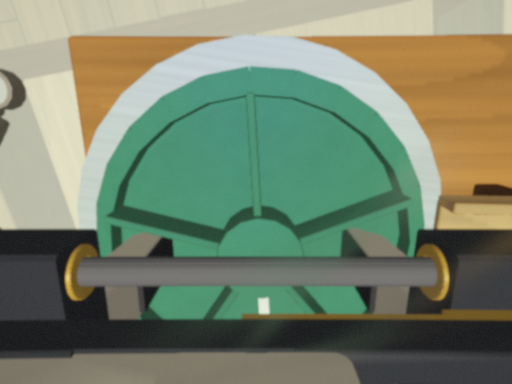

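View pics/s5.png

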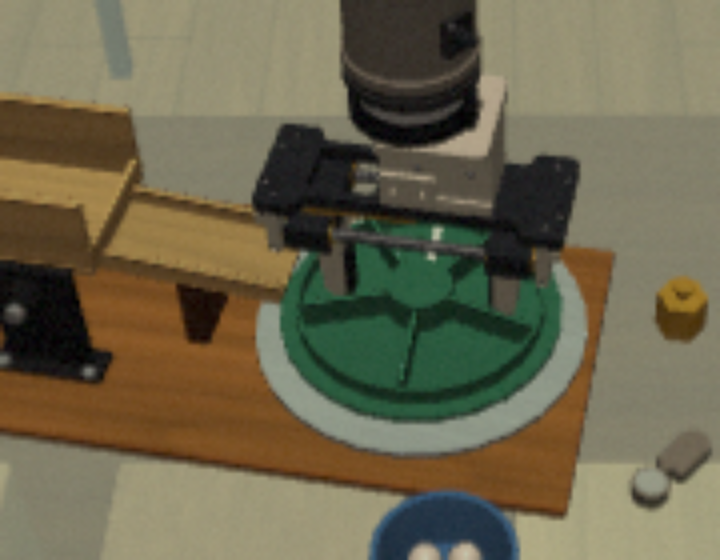

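```bash
cat >> h.py <<'E'
C=np.array([585.6,-23.3])
def ang(p): return np.degrees(np.arctan2(*(p[:2]-C)[::-1]))
E
python3 - <<'E'
from h import *
m=model("wrist")
a=atz(m,[251,97],72);b=atz(m,[257.5,210],72);print(a,b,ang(a),np.degrees(np.arctan2(*(a-b)[:2][::-1])), "target -18.85")
p=atz(m,[114,217],72);print(p,ang(p)," expect +72"); p=atz(m,[407,200],72);print(p,ang(p),"-72")
E
```

```text
[661.71987891 -33.19289268  72.        ] [610.50801127 -26.6196312   72.        ] -7.404919825379144 -7.314165944972018 target -18.85
[619.6623534   41.78582887  72.        ] 62.37490643553358  expect +72
[602.46994939 -97.15217229  72.        ] -77.13277505048195 -72
```

```bash
python3 -m handwheel '[[[0,0,0,0.06],[0,0,0,0.06],[0,0,0,0.05],[0,0,0,0.03],[0,0,0,0],[0,0,0,0]]]'
python3 - <<'E'
from h import *
m,im=wl("w6"); save("w6c",cv2.resize(im[50:235,90:430],None,fx=2.3,fy=2.3,interpolation=cv2.INTER_CUBIC))
im,d=bot.capture("scene"); save("s6",cv2.resize(im[150:250,180:310],None,fx=6,fy=6,interpolation=cv2.INTER_CUBIC))
E
```

```text
time: 8.18
tool_pos: [585.7, -22.7, 57.8]
tcp_rot: [-2.222, 1.57, 0.535]
contact_force: [-0.2, 0.3, 2.0]
grip_width: 91.8
8.1833 [585.65956187 -22.67438602  57.84609459] -112.00376311408668 [-0.16075585  0.25630729  1.96782876] [0.06681073 0.3717294  0.03739332]
```

View pics/w6c.png

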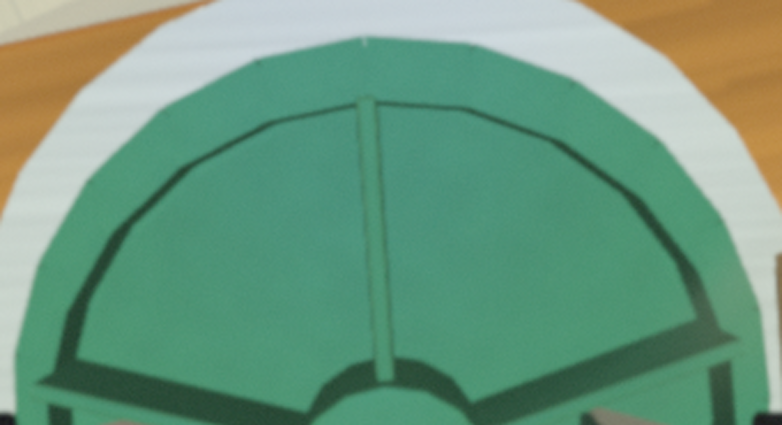

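View pics/s6.png

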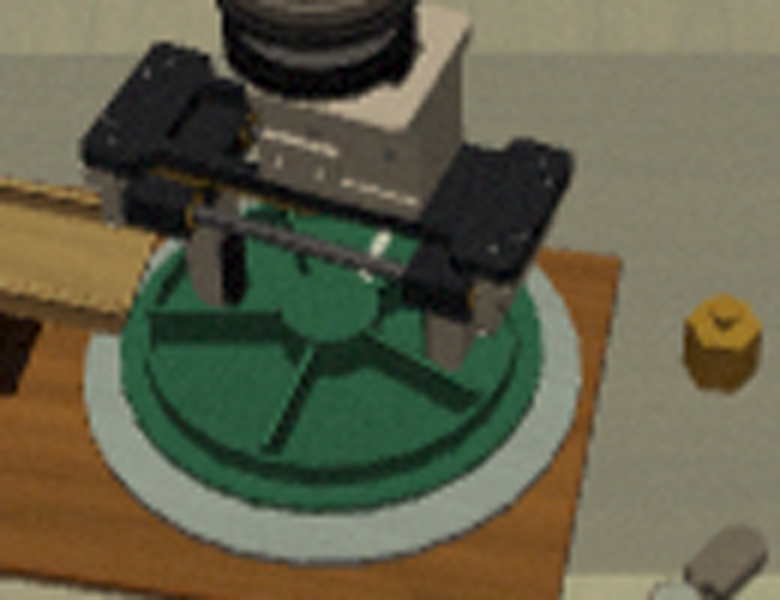

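```bash
python3 - <<'E'
from h import *
m=model("wrist")
f=lambda u,v,z:atz(m,[90+u/2.3-.3,50+v/2.3-.3],z)
a=f(367,100,72);b=f(385,378,72);print(ang(a),np.degrees(np.arctan2(*(a-b)[:2][::-1])))
p=f(38,382,72);print(ang(p)-72);p=f(738,338,72);print(ang(p)+72)
E
```

```text
-18.36125211020552 -18.463076354413946
-20.58449542370903
-16.08903408374141
```

```bash
python3 -m handwheel '[[[0,0,0,0.007],[0,0,0,0],[0,0,0,-0.03],[0,0,0,-0.025],[-0.5,0,0,0],[-2,0,0,0],[-3,0,0,0],[-2,0,0,0]]]'
python3 -m handwheel '[[[0,0,0,-0.1],[0,0,0,-0.12],[0,0,0,-0.12],[0,0,0,-0.12],[0,0,0,-0.12],[0,0,0,-0.12],[0,0,0,-0.12],[0,0,0,-0.12]]]' 0
python3 -m handwheel '[[[0,0,0,-0.12],[0,0,0,-0.12],[0,0,0,-0.12],[0,0,0,-0.12],[0,0,0,-0.12],[0,0,0,-0.12],[0,0,0,-0.12],[0,0,0,-0.12]]]'
python3 -m handwheel '[[[0,0,0,-0.12],[0,0,0,-0.12],[0,0,0,-0.12],[0,0,0,-0.12],[0,0,0,-0.12],[0,0,0,-0.12],[0,0,0,-0.12],[0,0,0,0]]]'
python3 -m handwheel '[[[0,0,0,-0.12],[0,0,0,-0.12],[0,0,0,0],[0,0,0,0]]]'
python3 - <<'E'
from h import *
m,im=wl("w7"); save("w7c",cv2.resize(im[20:240,90:430],None,fx=2.3,fy=2.3,interpolation=cv2.INTER_CUBIC))
im,d=bot.capture("top"); save("t7",cv2.resize(im[150:260,200:345],None,fx=5.4,fy=5.4,interpolation=cv2.INTER_CUBIC))
E
```

```text
time: 8.95
tool_pos: [586.2, -23.0, 135.0]
tcp_rot: [-2.945, 1.569, -0.142]
contact_force: [0.8, -0.3, 1.0]
grip_width: 91.4
time: 9.62
tool_pos: [585.8, -22.9, 133.1]
tcp_rot: [2.4, 1.57, -0.134]
contact_force: [0.7, 0.6, 0.3]
grip_width: 43.2
time: 10.28
tool_pos: [585.8, -22.9, 133.1]
tcp_rot: [1.441, 1.57, -0.134]
contact_force: [0.0, -0.6, 0.6]
grip_width: 0.6
time: 10.95
tool_pos: [585.8, -22.9, 133.1]
tcp_rot: [0.532, 1.57, -0.204]
contact_force: [0.1, -0.6, 0.8]
grip_width: 0.6
time: 11.28
tool_pos: [585.7, -22.8, 132.9]
tcp_rot: [0.593, 1.57, 0.087]
contact_force: [-0.1, 0.1, -0.2]
grip_width: 0.5
11.2833 [585.66380862 -22.84811342 132.90891203] 61.00268728905854 [-0.12928534  0.12581936 -0.15345742] [-0.08014097  0.01172876 -0.00858279]
```

View pics/w7c.png

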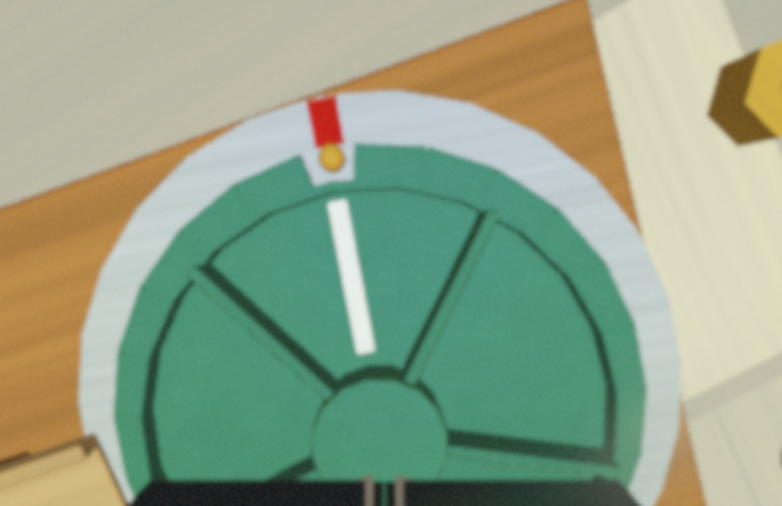

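Pin sits centrally in the notch (crop: pin at (332,158), notch edges about 306 and 355). Now I press the hub.

```bash
python3 -m handwheel '[[[2,0,0,0],[2,0,0,0],[1,0,0,0],[0.3,0,0,0],[0.2,0,0,0],[0.1,0,0,0],[0,0,0,0]]]'
python3 -m handwheel '[[[0.1,0,0,0],[0.1,0,0,0],[0.1,0,0,0],[0.1,0,0,0],[0,0,0,0]]]'
python3 -m handwheel '[[[0.1,0,0,0],[0.1,0,0,0],[0.1,0,0,0],[0.1,0,0,0],[0,0,0,0],[0,0,0,0]]]'
```

```text
time: 11.97
tool_pos: [586.1, -22.9, 77.4]
tcp_rot: [0.387, 1.569, -0.114]
contact_force: [0.7, -1.0, 0.0]
grip_width: 0.4
time: 12.38
tool_pos: [586.2, -22.8, 73.7]
tcp_rot: [0.39, 1.569, -0.11]
contact_force: [-0.1, -0.5, 4.7]
grip_width: 0.3
time: 12.88
tool_pos: [586.2, -22.9, 69.6]
tcp_rot: [0.388, 1.569, -0.112]
contact_force: [0.0, 0.2, 5.5]
grip_width: 0.3
```

It is sliding down at about 5 N. I'll continue.

```bash
python3 -m handwheel '[[[0.1,0,0,0],[0.1,0,0,0],[0.1,0,0,0],[0,0,0,0],[0,0,0,0]]]'
python3 -m handwheel '[[[0.1,0,0,0],[0,0,0,0],[0,0,0,0]]]'
```

```text
time: 13.3
tool_pos: [586.3, -22.9, 68.0]
tcp_rot: [0.349, 1.568, -0.15]
contact_force: [-3.3, 0.3, 16.7]
grip_width: 0.0
time: 13.55
tool_pos: [586.5, -22.9, 67.9]
tcp_rot: [0.337, 1.567, -0.163]
contact_force: [-6.0, 1.5, 22.1]
grip_width: 0.2
```

Firm stop at z = 68, i.e. home. Next I retreat and check.

```bash
python3 -m handwheel '[[[-0.3,0,0,0],[-0.5,0,0,0],[-2,0,0,0],[-3,0,0,0],[-1,0,0,0],[0,0,0,0],[0,0,0,0]]]'
python3 - <<'E'
from h import *
m,im=wl("w8"); save("w8c",cv2.resize(im[20:240,90:430],None,fx=2.3,fy=2.3,interpolation=cv2.INTER_CUBIC))
im,d=bot.capture("scene"); save("s8",cv2.resize(im[130:300,90:310],None,fx=3.4,fy=3.4,interpolation=cv2.INTER_CUBIC))
E
```

```text
time: 14.13
tool_pos: [585.4, -22.8, 132.4]
tcp_rot: [0.72, 1.571, 0.22]
contact_force: [-0.4, -0.3, -0.7]
grip_width: 0.2
14.1333 [585.44849801 -22.75822776 132.36484256] 61.36418730353297 [-0.35643151 -0.29951509 -0.7313788 ] [-0.00282934 -0.0291423  -0.01714595]
```

View pics/w8c.png

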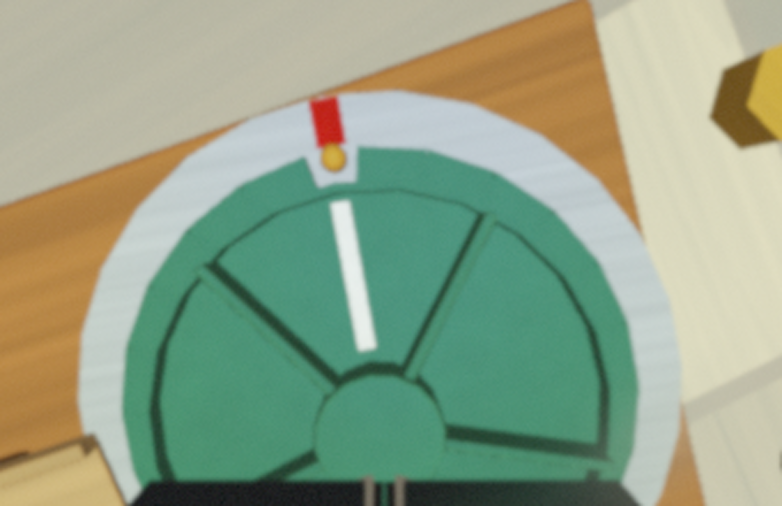

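View pics/s8.png

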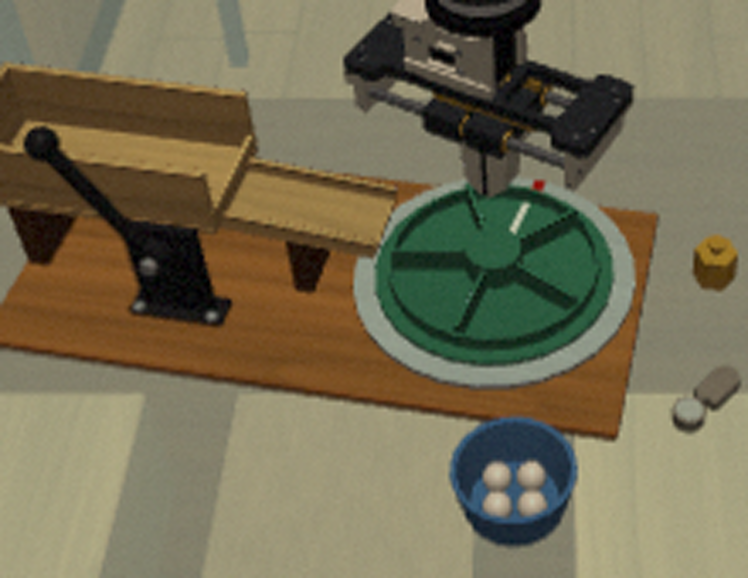

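The pin is in the notch at (333,158), the tray appears lower, and the other objects are undisturbed. I'll hand the job in.

```bash
python3 -c "
from plant import bot
bot.close_job()"
```

```text
the job is handed in; nothing more can be done
```

I turned the tray about 174° clockwise with the open fingertips straddling the hub. That brought the notch over the pin. I then pressed the hub down with the fingers closed, backed away and handed the job in at about 14 s.

- **Seating:** the tray slid down at about 5 N and came to a firm stop with the fingertips at 68 mm, the stated fully-home height for the hub top. The force had risen to 22 N by then. After I retreated, the wrist picture showed the tray sitting lower.
- **Notch:** that same picture showed the pin inside the notch, within about 1 mm of its middle.
- **Other things:** the scene picture showed the bin, loupe, weight and ramekin apparently where they were, with all four marbles in the ramekin. I judged this by eye and did not measure their positions again.
- **Hand clear:** the fingertips were 64 mm above the hub with no contact force.

No check failed. The cameras first disagreed by up to 6 mm on where the turntable axis was, so I used the wrist camera's circle fit, which matched the 92 mm flange radius to 0.2 mm. Readings from the three dividers visible to the wrist camera differed by about 2° either way, so I used their average.

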